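# Dock the cordless soldering iron

### The job

The cold cordless soldering iron is leaning in its sloping rest: stand it upright, nose down, in the dock with the wide tapered cup that fits its nose, and push it down until the taper is tight and the cup has sunk all the way, then let go. Do not drop the iron, and leave the other things on the bench where they are.

Things in the scene. Friction and masses are not known exactly. Their poses are not given: they have to be found in the camera images.
- iron: Cordless soldering iron, 170 g, round. Origin: on its axis at the nose-side face of the steel collar; z along the axis to the handle end. Collar 40 mm across, z 0 to 6 mm; black handle 28 mm across, z 6 to 95 (flat end); steel nose tapers from 28 mm at z 0 to 10 mm at z -46; 5 mm bit down to z -64. Centre of mass z 20. Starts in the rest, axis 40 degrees above level, handle end up.
- rest: Fixed steel rest for the iron, which lifts straight up out of it. Origin: on its centre line at bench level, 80 mm below the resting iron's origin; x level, the way the handle slopes up. Foot plate 140 x 85 x 8 mm, post, V trough under the handle (iron z 6 to 32 mm; the handle beyond is free) and a stop plate under the axis that the collar leans on.
- cup_mouth (a point): Centre of the mouth of the wide tapered aluminium cup (rim 47 mm across), z up; moves with the cup. Inside, 26 mm across at the mouth and 11 mm at the open bottom 38 mm below: the taper of the iron's nose. With the taper tight the iron's origin is about 5 mm above this point. 92 mm above the bench with the cup up.
- cup (a joint): How far the cup has sunk into its dock: 0 fully up, 0.010 (m) fully down on its stop. It starts 0 to 3 mm down. Stiff sliding fit: takes about 10 N of steady push to move and stays where it is left; there is no spring.
- dock: The dock that holds the wide cup: grey square tower, foot 86 x 86 mm, tower 66 x 66 mm, 70 mm high, hollow below the cup so the bit has room; fixed to the bench. Origin at bench level under the cup's axis.
- slim_dock: A look-alike dock, fixed, with a slim cup (mouth 15 mm) for another tool: not for this iron. Same outside sizes; origin at bench level under its cup; its cup's mouth is 92 mm up. The two docks may stand either way round.
- meter: Bystander: hand-held multimeter lying flat, 75 x 140 x 32 mm; origin under its centre.
- spool: Bystander: solder spool on end, 56 mm across, 40 mm high; origin under its centre.
- driver: Bystander: screwdriver, 180 mm long, lying on the bench.
- jar: Bystander: jar, 52 mm across, 75 mm high; origin under its centre.
- mug: Bystander: white mug, 80 mm across, 90 mm high; origin under its centre.
- tray: Bystander: parts tray 100 x 150 x 30 mm; origin under its centre.
- flux_tin: Bystander: flat round tin, 50 mm across, 17 mm high; origin under its centre.
Things that resemble listed ones, but are neither listed nor needed, are in the scene too. Leave any green or yellow look-alike of the iron alone. Leave any orange or red look-alike of the dock alone.

How it is judged:
By the outcome, as a careful person would: the job done as asked, in the order asked, and still so for the second after the job is handed in, with the robot touching nothing.
It also fails if it takes over 51 s, if anything falls off the work surface, if the arm or the gripper's body presses on something with over 40 N, if the wrist force passes 120 N, or if a joint passes its speed limit or range.

### The arm

A 7-joint arm with a two-finger parallel gripper is mounted at the origin on the work surface. World frame = base frame: x ahead of the robot, y to its left, z up, the work surface at z = 0. Lengths are in m, angles in rad, forces in N, time in s.
With the tool pointing down it reaches from about 0.4 to 0.85 m from the base axis. Payload 10.4 kg.
Tool frame: the origin (TCP) lies at the very end of the fingers, on their centre line; the grasp point (between the pads) lies 19 mm behind it; z points along the fingers, x is the direction in which the jaws open and shut, and the axes are right-handed (so a half turn about z gives the same grasp; the last joint's range is limited). The gripper opens to 87 mm and grips with 3 to 60 N. Pads are 19 mm wide; open, the fingers measure 117 mm over their backs; the gripper's body (75 mm by 190 mm) begins 51 mm behind the grasp point.
Start: joints at [1.246, 0.332, -0.065, 1.46, 0.022, 1.35, -0.088], TCP at [0.186, -0.597, 0.223] pointing down, gripper open.
Joint ranges: [-2.6, 2.6], [-0.5, 2.12], [-1.47, 1.34], [0.16, 2.42], [-1.27, 4.41], [0.06, 2.06], [-2.6, 2.6]. Speed limits (rad/s): [2.22, 2.22, 2.79, 2.79, 3.14, 3.14, 3.14].

### API

Orientations are given as a unit quaternion [x, y, z, w].
In Python, from bench import r gives the robot as it stands. The module is installed in compiled form; this text tells all that it offers.
- The arm moves only by the tool carry_out, never from a script. Its argument "commands" is a list that holds one entry, the list of rows, each a list of 7 numbers: the closure in counts, from 0 (fully open) to 255 (shut), then the shift along the tool's x, y, z in units of 25 mm (1.0 is 25 mm), then the turn, a rotation vector about the tool's x, y, z in units of 5 degrees (1.0 is 5 degrees). A call has 1 to 12 rows; each row is the pose to reach, as a shift and turn from the pose measured when the call began, along the tool's axes at that moment; what a row does not reach only later rows make up. A row lasts 1/8 s, in which the tool goes at most 62.5 mm and 10.7 degrees, less where a joint would pass 70% of its speed; a pose out of reach is approached as far as the arm can. A call with a gripper value outside its range is refused whole. The fingers move at their own pace and stop on an object; "grip_force" is the grip in N (left out, the last holds). Time passes only in rows, so rows that repeat a pose let the fingers close. It gives the time, the measured TCP pose, the force and the opening at its end, in the units of the state.
- r.read_state(): the state, without advancing time (a new reading comes with each control period).
- r.camera(name): name is "scene" or "top" or "wrist"; returns the picture (480x640x3 uint8, blue, green, red); there is no depth.
- r.camera_info(name): a dict with "fx", "fy", "cx", "cy" (pixels), "origin" and "rotation" of the camera in the world. Camera axes: x right, y down, z forward; pixel columns grow to the right and rows downward; lengths in m; the calibration is good to about 2 mm. A picture is of the moment at which its call begins: read the wrist's pose just before it. camera_info takes no time and is no camera call; for the wrist camera it gives the pose at the moment of the call.
- r.close_job(): hands the job in, once; it reports no verdict.
The state is a dict: "time": time; "joint_positions": joint angles; "joint_vel": joint speeds; "joint_torque": joint torques, N m; "ee_pos": TCP position; "eef_rot": TCP orientation; "ft_force": force on the tool from outside, world axes, zero at the start; "torque": the same for the moment, N m; "width": finger opening in m.
Only numpy, scipy, OpenCV 4.12 (cv2) and the standard library are available. Lean on these libraries where they do the work, as an engineer would, in place of code of your own. Each camera call takes 0.05 s, during which the arm holds its last target.

## Working session

There is one attempt and no reset: what is moved stays moved. The work goes in short steps, Python scripts to look and compute and a tool call to move; the robot and the scene stay as the last step left them, time stands still between calls to the robot, and variables do not carry over. Pictures are saved under pics/ and viewed, and the job is handed in when it is done.

Besides the shell and the picture viewer there is one more tool, called after "Call:" by a JSON object that holds its "name" and its "arguments". carry_out: Moves the arm, as the interface text tells. Its arguments: {"type":"object","properties":{"commands":{"type":"array"},"grip_force":{"type":"number"}},"required":["commands"]}

```bash
mkdir -p pics; python3 - <<'E'
from bench import r
import cv2,json
s=r.read_state()
for k in ('time','ee_pos','eef_rot','ft_force','width'):print(k,s[k])
for n in('scene','top','wrist'):
    i=r.camera_info(n);print(n,i)
    cv2.imwrite(f'pics/{n}0.png',r.camera(n))
E
```

```text
time 0.0
ee_pos [ 0.18562484 -0.5963713   0.22175776]
eef_rot [ 8.05378810e-01 -5.92760037e-01 -5.98603139e-04 -3.91184016e-04]
ft_force [ 0.36511377 -0.1408886   0.15564172]
width 0.08708570542792984
scene {'fx': 602.4427709376176, 'fy': 602.4427709376176, 'cx': 326.550261364766, 'cy': 239.14769640131328, 'origin': array([1.50120556, 0.42294143, 1.22487723]), 'rotation': array([ 0.49685671,  0.78322827, -0.31471694, -0.20159398])}
top {'fx': 477.21758397334963, 'fy': 477.21758397334963, 'cx': 319.98007133623156, 'cy': 241.83051755635196, 'origin': array([ 0.34609561, -0.01230101,  1.07143126]), 'rotation': array([-0.69610659,  0.71326974, -0.0583464 ,  0.05725029])}
wrist {'fx': 363.15731793677634, 'fy': 363.15731793677634, 'cx': 315.64898250629295, 'cy': 234.26449969089214, 'origin': array([ 0.25155876, -0.57499756,  0.38417853]), 'rotation': array([ 0.79877431, -0.58752427, -0.07784256,  0.10351506])}
```

View pics/scene0.png

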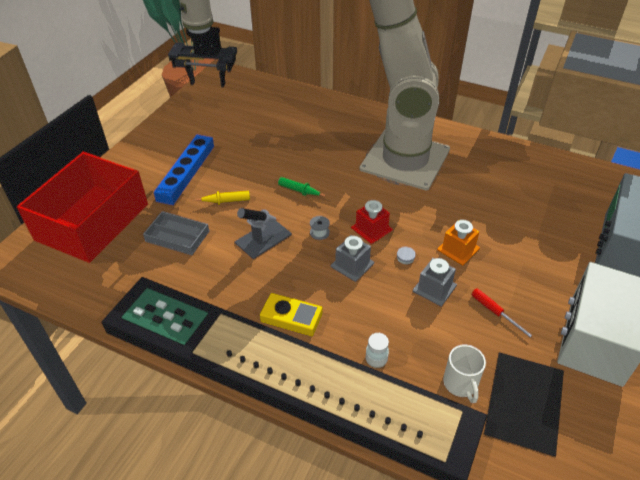

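View pics/top0.png

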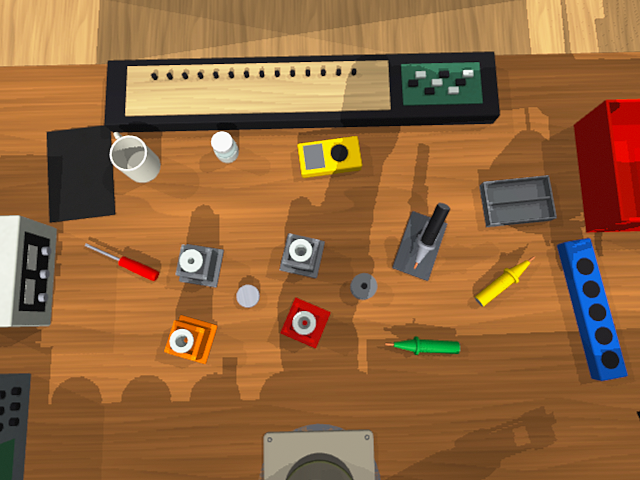

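View pics/wrist0.png

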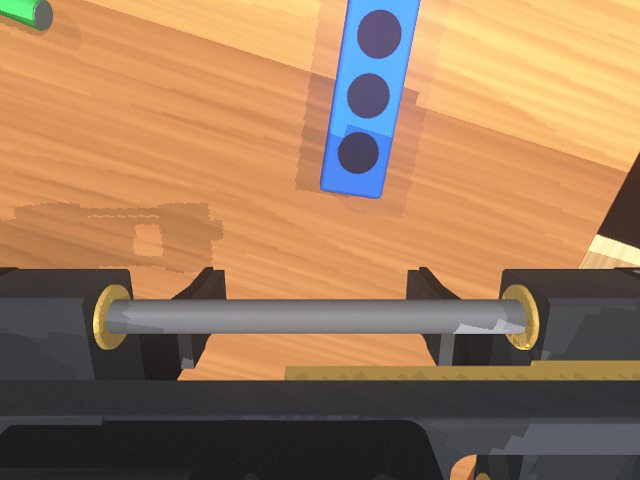

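```bash
python3 - <<'E'
import cv2,numpy as np
t=cv2.imread('pics/top0.png');s=cv2.imread('pics/scene0.png')
z=lambda im,u,v,h,n:cv2.resize(im[v-h:v+h,u-h:u+h],(n,n),interpolation=cv2.INTER_CUBIC)
a=np.hstack([z(t,195,262,32,260),z(t,301,252,32,260),z(t,425,238,50,260)])
b=np.hstack([z(s,436,275,32,260),z(s,352,252,32,260),z(s,262,228,32,260)])
cv2.imwrite('pics/crop1.png',np.vstack([a,b]))
E
```

```text
(no output)
```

View pics/crop1.png

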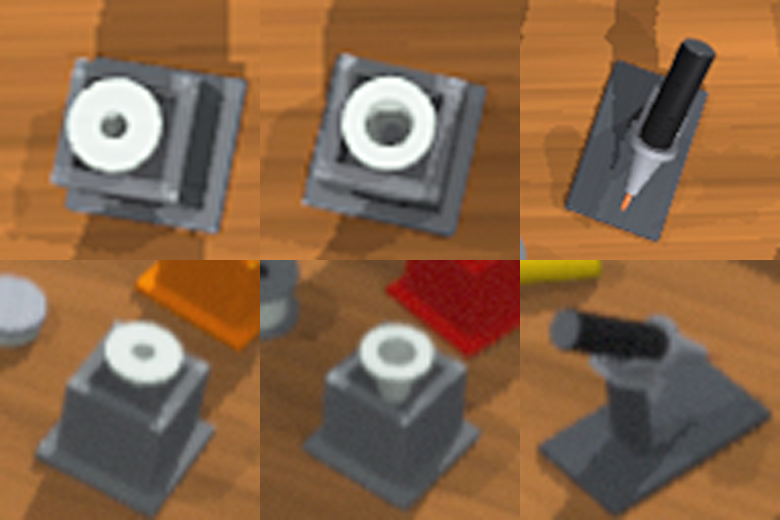

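The two grey docks are at top-view (191,262), with a slim hole, and (301,252), with a wide hole. The second fits, with its bore about half the rim diameter. It is scene (352,243). The iron is the black-handled one in the rest, top (432,225). The red, orange, green and yellow look-alikes are not wanted.

```bash
cat > h.py <<'E'
import numpy as np,cv2
from scipy.spatial.transform import Rotation as R
from scipy.optimize import minimize,least_squares
def P(i):
    return R.from_quat(i['rotation']).as_matrix(),np.array(i['origin'])
def proj(i,X):
    M,o=P(i);c=(np.atleast_2d(X)-o)@M
    return np.c_[i['fx']*c[:,0]/c[:,2]+i['cx'],i['fy']*c[:,1]/c[:,2]+i['cy']]
def ray(i,u,v):
    M,o=P(i);d=M@np.array([(u-i['cx'])/i['fx'],(v-i['cy'])/i['fy'],1]);return o,d/np.linalg.norm(d)
def tri(a):
    A=np.zeros((3,3));b=np.zeros(3)
    for o,d in a:
        Q=np.eye(3)-np.outer(d,d);A+=Q;b+=Q@o
    X=np.linalg.solve(A,b);return X,[np.linalg.norm((np.eye(3)-np.outer(d,d))@(X-o)) for o,d in a]
def onz(i,u,v,z):
    o,d=ray(i,u,v);return o+d*(z-o[2])/d[2]
def ring(c,ax,rad,n=40):
    ax=ax/np.linalg.norm(ax);e=np.cross(ax,[0.3,0.5,-.8]);e/=np.linalg.norm(e);f=np.cross(ax,e)
    t=np.linspace(0,2*np.pi,n,endpoint=False)[:,None];return c+rad*(np.cos(t)*e+np.sin(t)*f)
def cylmask(i,o,ax,z0,z1,r0,r1,shape=(480,640),sc=4):
    p=np.vstack([proj(i,ring(o+ax*z0,ax,r0)),proj(i,ring(o+ax*z1,ax,r1))])
    h=cv2.convexHull(p.astype(np.float32))
    return h
E
python3 - <<'E'
from h import *
from bench import r
T=r.camera_info('top');S=r.camera_info('scene')
t=cv2.imread('pics/top0.png');s=cv2.imread('pics/scene0.png')
# cup rim blobs
C=[]
for n,im,i,(u,v) in(('top',t,T,(301,252)),('scene',s,S,(352,243))):
    g=im.min(2).astype(int);m=((g>165)).astype(np.uint8)
    w=np.zeros_like(m);w[v-25:v+25,u-25:u+25]=1;m*=w
    cs,_=cv2.findContours(m,cv2.RETR_EXTERNAL,cv2.CHAIN_APPROX_NONE)
    c=max(cs,key=cv2.contourArea);e=cv2.fitEllipse(cv2.convexHull(c));print(n,e);C.append(e[0])
X,res=tri([ray(T,*C[0]),ray(S,*C[1])]);print('cup',X,res)
print([onz(i,*c,.0905) for i,c in((T,C[0]),(S,C[1]))])
# handle masks
M=[]
for im,i,(u,v,h) in((t,T,(430,228,32)),(s,S,(255,220,24))):
    m=(im.max(2)<48).astype(np.uint8);w=np.zeros_like(m);w[v-h:v+h,u-h:u+h]=1;m*=w
    k,l,st,_=cv2.connectedComponentsWithStats(m);b=1+np.argmax(st[1:,4]);print(st[b]);M.append((l==b).astype(np.uint8))
    cv2.imwrite('pics/m%d.png'%len(M),cv2.resize(np.hstack([(M[-1]*255)[v-h:v+h,u-h:u+h],im.max(2)[v-h:v+h,u-h:u+h]]),None,fx=6,fy=6))
E
```

```text
top ((300.2059631347656, 249.86241149902344), (22.451906204223633, 22.787525177001953), 97.10961151123047)
scene ((353.2544250488281, 242.3484649658203), (13.302800178527832, 17.395925521850586), 92.33543395996094)
cup [0.49172504 0.02753281 0.08883214] [np.float64(0.0019164913242653058), np.float64(0.00191649132426536)]
[array([0.49214777, 0.02567283, 0.0905    ]), array([0.49256781, 0.02991753, 0.0905    ])]
[421 205  28  40 453]
[243 210  23  10 166]
```

```bash
python3 - <<'E'
import cv2,numpy as np
a=cv2.imread('pics/m1.png');b=cv2.imread('pics/m2.png');b=cv2.copyMakeBorder(b,0,0,0,a.shape[1]-b.shape[1],cv2.BORDER_CONSTANT)
cv2.imwrite('pics/m12.png',cv2.resize(np.vstack([a,b]),None,fx=.85,fy=.85))
E
```

```text
(no output)
```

View pics/m12.png

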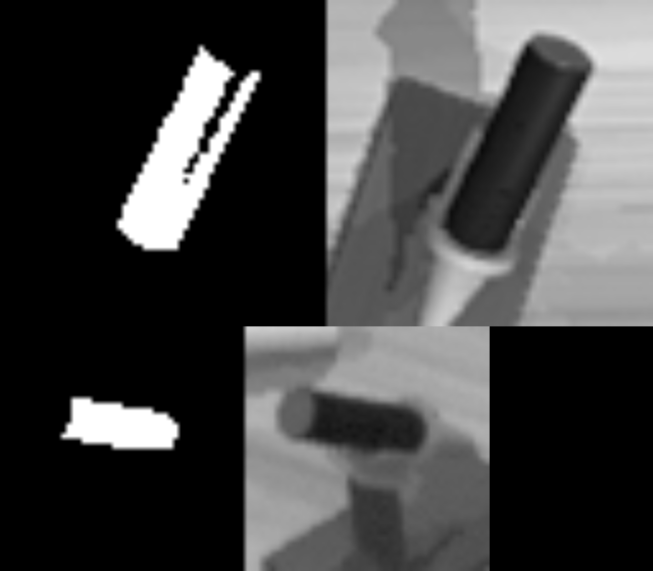

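```bash
python3 - <<'E'
from h import *
from bench import r
T=r.camera_info('top');S=r.camera_info('scene')
X,res=tri([ray(T,443.3,207),ray(S,241.2,213.3)]);print('end tri',X,res)
E=onz(T,443.3,207,.1411);B=onz(T,415.2,269,.0389);print('onz',E,onz(S,241.2,213.3,.1411),B)
d=E-B;yaw=np.arctan2(d[1],d[0]);print('yaw',np.degrees(yaw),'len xy',np.hypot(*d[:2]),'exp',.159*np.cos(np.radians(40)))
a=np.array([np.cos(yaw)*np.cos(.698),np.sin(yaw)*np.cos(.698),np.sin(.698)])
o=(E-.095*a+B+.064*a)/2;o[2]=.08;print('o',o,a)
t=cv2.imread('pics/top0.png');s=cv2.imread('pics/scene0.png')
outs=[]
for im,i,(u,v) in((t,T,(430,235)),(s,S,(260,225))):
    k=8;h=36;big=cv2.resize(im[v-h:v+h,u-h:u+h],None,fx=k,fy=k,interpolation=cv2.INTER_CUBIC)
    for z0,z1,r0,r1,c in((6e-3,.095,.014,.014,(0,255,0)),(0,.006,.02,.02,(0,0,255)),(-.046,0,.005,.014,(255,0,0)),(-.064,-.046,.0025,.0025,(255,255,0))):
        p=(cylmask(i,o,a,z0,z1,r0,r1)+.5-[u-h,v-h])*k
        cv2.polylines(big,[p.astype(int)],True,c,1)
    outs.append(cv2.resize(big,(400,400)))
cv2.imwrite('pics/fit.png',np.hstack(outs))
E
```

```text
end tri [ 0.56401613 -0.26219432  0.13822863] [np.float64(0.0024963193922358648), np.float64(0.0024963193922359623)]
onz [ 0.56426079 -0.26388328  0.1411    ] [ 0.56643239 -0.25764617  0.1411    ] [ 0.45172584 -0.22132769  0.0389    ]
yaw -20.7143329897327 len xy 0.12031248263152475 exp 0.12180106645591751
o [ 0.49688597 -0.2384052   0.08      ] [ 0.71660312 -0.27098663  0.64268672]
```

View pics/fit.png

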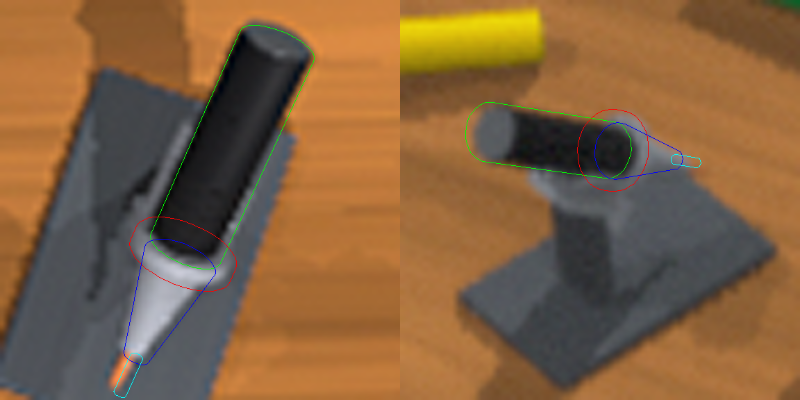

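```bash
cat >> h.py <<'E'
def tool(yaw_h,tilt):
    """yaw_h: heading of h (deg); tilt: deg tool z leans toward -h (inward)"""
    y=np.radians(yaw_h);g=np.radians(tilt);h=np.array([np.cos(y),np.sin(y),0]);Z=np.array([0,0,1.])
    x=np.array([np.sin(y),-np.cos(y),0]);z=-np.cos(g)*Z-np.sin(g)*h
    return np.c_[x,np.cross(z,x),z]
def delta(st,p,M):
    R0=R.from_quat(st['eef_rot']).as_matrix()
    return np.round(R0.T@(np.array(p)-st['ee_pos'])/.025,2),np.round(np.degrees(R.from_matrix(R0.T@M).as_rotvec())/5,2)
def show(st):
    for k in ('time','ee_pos','ft_force','width'):print(k,np.round(st[k],4))
    print('j',np.round(st['joint_positions'],3))
E
python3 - <<'E'
from h import *
from bench import r
st=r.read_state();M=tool(-20.7,15)
o=np.array([.497,-.238,.08]);a=np.array([.7166,-.271,.6427])
g=o+.060*a; tcp=g+.019*M[:,2]
print(g,tcp,M)
print(delta(st,tcp-.13*M[:,2],M))
E
```

```text
[ 0.539996 -0.25426   0.118562] [ 0.5353959  -0.25252177  0.10020941] [[-0.35347484 -0.90356955 -0.24211073]
 [-0.93544403  0.34143048  0.09148602]
 [ 0.          0.25881905 -0.96592583]]
(array([ -8.15, -18.51,  -0.15]), array([-2.88, -0.98,  7.56]))
```

Call:
{"name": "carry_out", "arguments": {"commands": [[[0,-2.0,-4.6,0,-0.7,-0.25,1.9],[0,-4.0,-9.2,0,-1.4,-0.5,3.8],[0,-6.0,-13.9,-0.1,-2.2,-0.7,5.7],[0,-8.15,-18.5,-0.15,-2.88,-0.98,7.56],[0,-8.15,-18.5,-0.15,-2.88,-0.98,7.56],[0,-8.15,-18.5,-0.15,-2.88,-0.98,7.56],[0,-8.15,-18.5,-0.15,-2.88,-0.98,7.56],[0,-8.15,-18.5,-0.15,-2.88,-0.98,7.56],[0,-8.15,-18.5,-0.15,-2.88,-0.98,7.56],[0,-8.15,-18.5,-0.15,-2.88,-0.98,7.56],[0,-8.15,-18.5,-0.15,-2.88,-0.98,7.56],[0,-8.15,-18.5,-0.15,-2.88,-0.98,7.56]]]}}

```text
time: 1.65
ee_pos: [0.5657, -0.2662, 0.2261]
eef_rot: [-0.562, 0.817, 0.107, -0.074]
ft_force: [0.3, 0.4, -0.1]
width: 0.0871
```

```bash
python3 - <<'E'
from h import *
from bench import r
st=r.read_state();show(st);print(R.from_quat(st['eef_rot']).as_matrix())
W=r.camera_info('wrist');im=r.camera('wrist');cv2.imwrite('pics/w1.png',im)
import pickle;pickle.dump(W,open('w1.pkl','wb'))
E
```

```text
time 1.65
ee_pos [ 0.5657 -0.2662  0.2261]
ft_force [ 0.3391  0.4494 -0.15  ]
width 0.0871
j [ 0.49   0.549 -0.197  1.18   0.089  1.683 -1.628]
[[-0.35628851 -0.9025524  -0.24178021]
 [-0.93437524  0.34448077  0.09097197]
 [ 0.00118166  0.25832571 -0.96605716]]
```

View pics/w1.png

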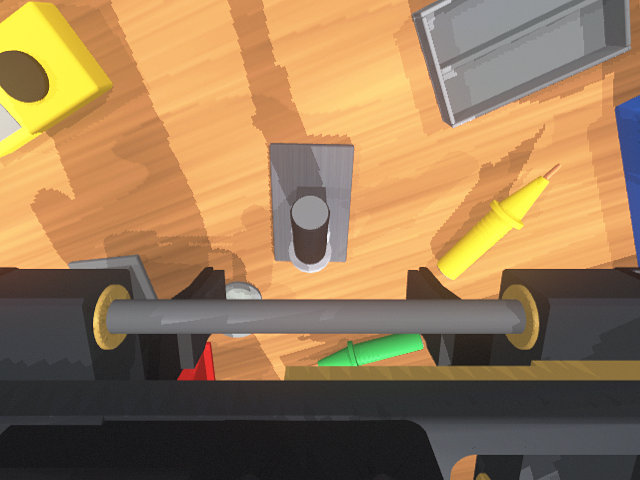

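```bash
python3 - <<'E'
from h import *
import pickle
W=pickle.load(open('w1.pkl','rb'));im=cv2.imread('pics/w1.png')
print(W['origin'])
# end-face: ellipse fit around (310,212)
c=im[170:290,250:370];g=c.max(2)
cv2.imwrite('pics/w1c.png',cv2.resize(c,None,fx=5,fy=5,interpolation=cv2.INTER_CUBIC))
print('end at z=.1411',onz(W,310,212,.1411))
from math import *
A=onz(W,270.5,144,.008);B=onz(W,353,146,.008);C=onz(W,275.5,261,.008);D=onz(W,347,262,.008)
print(A,B,C,D,np.linalg.norm(A-B),np.linalg.norm(A-C))
for p,q in((C,A),(D,B),):print(degrees(atan2((q-p)[1],(q-p)[0])))
print('mid',(A+B)/2,'perp',degrees(atan2((A-B)[1],(A-B)[0]))-90)
o=np.array([.497,-.238,.08]);a=np.array([.7166,-.271,.6427])
big=cv2.resize(c,None,fx=5,fy=5,interpolation=cv2.INTER_CUBIC)
for z0,z1,r0,r1,cc in((6e-3,.095,.014,.014,(0,255,0)),(0,.006,.02,.02,(0,0,255)),(.095,.095,.014,.014,(255,255,0))):
    p=(cylmask(W,o,a,z0,z1,r0,r1)+.5-[250,170])*5
    cv2.polylines(big,[p.astype(int)],True,cc,1)
cv2.imwrite('pics/w1c.png',big)
E
```

```text
[ 0.66703246 -0.30423442  0.36485896]
end at z=.1411 [ 0.56464655 -0.26112626  0.1411    ]
[ 0.58770591 -0.22617351  0.008     ] [ 0.55666039 -0.30201377  0.008     ] [ 0.45807539 -0.17385363  0.008     ] [ 0.42658063 -0.25248213  0.008     ] 0.08194857594019904 0.13979070491170945
-21.979383981043714
-20.845782561185484
mid [ 0.57218315 -0.26409364  0.008     ] perp -22.261937232745723
```

View pics/w1c.png

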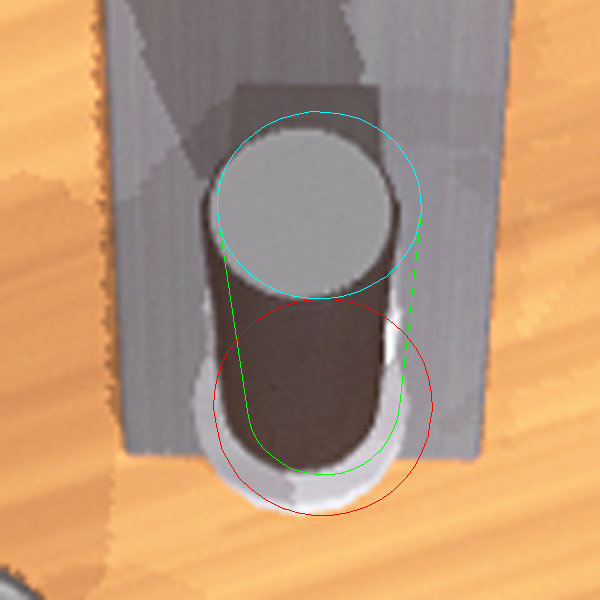

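```bash
python3 - <<'E'
from h import *
from bench import r
st=r.read_state();M=tool(-21.6,15)
o=np.array([.4973,-.2342,.08]);a=np.array([.7123,-.2819,.6428])
tcp=o+.060*a+.019*M[:,2]
print(tcp,delta(st,tcp-.08*M[:,2],M),delta(st,tcp,M))
E
```

```text
[ 0.53546577 -0.24930372  0.10021541] (array([-0.18,  0.02,  2.02]), array([-0.01, -0.05,  0.14])) (array([-0.2 ,  0.03,  5.22]), array([-0.01, -0.05,  0.14]))
```

Call:
{"name": "carry_out", "arguments": {"commands": [[[0,-0.18,0.02,1.0,0,-0.05,0.14],[0,-0.18,0.02,2.0,0,-0.05,0.14],[0,-0.19,0.02,3.0,0,-0.05,0.14],[0,-0.2,0.03,4.0,0,-0.05,0.14],[0,-0.2,0.03,4.8,0,-0.05,0.14],[0,-0.2,0.03,5.22,0,-0.05,0.14],[0,-0.2,0.03,5.22,0,-0.05,0.14],[0,-0.2,0.03,5.22,0,-0.05,0.14]]]}}

```text
time: 2.7
ee_pos: [0.5359, -0.2495, 0.1011]
eef_rot: [-0.557, 0.82, 0.107, -0.073]
ft_force: [0.1, -0.3, 0.0]
width: 0.087
```

```bash
python3 - <<'E'
from h import *
from bench import r
st=r.read_state();show(st)
a=r.camera('wrist');cv2.imwrite('pics/w2.png',a)
E
```

```text
time 2.7
ee_pos [ 0.5359 -0.2495  0.1011]
ft_force [ 0.116  -0.2741  0.047 ]
width 0.087
j [ 0.506  0.556 -0.204  1.437  0.093  1.419 -1.656]
```

View pics/w2.png

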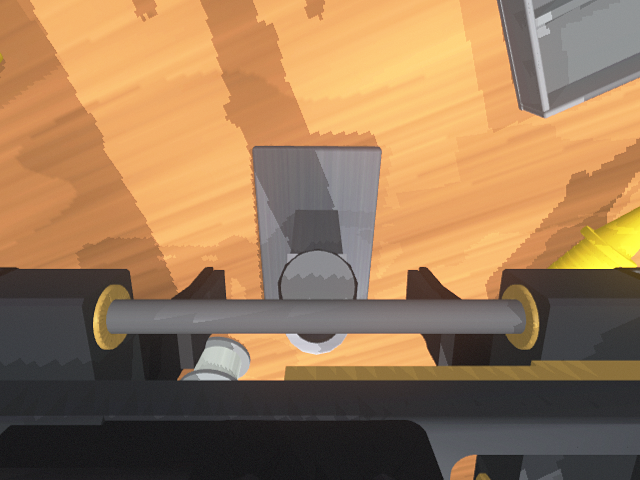

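The handle end at (318,285) sits midway between the fingers (220 and 415), so I'm closing.

Call:
{"name": "carry_out", "arguments": {"commands": [[[255,0,0,0,0,0,0],[255,0,0,0,0,0,0],[255,0,0,0,0,0,0],[255,0,0,0,0,0,0],[255,0,0,0,0,0,0],[255,0,0,0,0,0,0],[255,0,0,0,0,0,0],[255,0,0,0,0,0,0]]], "grip_force": 50}}

```text
time: 3.75
ee_pos: [0.5359, -0.2496, 0.1012]
eef_rot: [-0.557, 0.82, 0.107, -0.073]
ft_force: [0.1, -0.9, -0.5]
width: 0.0274
```

```bash
python3 - <<'E'
from h import *
from bench import r
st=r.read_state();show(st);M0=R.from_quat(st['eef_rot']).as_matrix();print(M0, st['torque'])
p=st['ee_pos'];
print('lift 120mm', delta(st,p+[0,0,.12],M0))
E
```

```text
time 3.75
ee_pos [ 0.5359 -0.2496  0.1012]
ft_force [ 0.084  -0.873  -0.4989]
width 0.0274
j [ 0.506  0.556 -0.204  1.437  0.093  1.419 -1.656]
[[-3.68222876e-01 -8.98558958e-01 -2.38754505e-01]
 [-9.29737547e-01  3.55897101e-01  9.44740499e-02]
 [ 8.15324616e-05  2.56766534e-01 -9.66473456e-01]] [-0.18159087 -0.15110608  0.01002898]
lift 120mm (array([ 0.  ,  1.23, -4.64]), array([0., 0., 0.]))
```

Call:
{"name": "carry_out", "arguments": {"commands": [[[255,0,0.1,-0.4,0,0,0],[255,0,0.25,-0.9,0,0,0],[255,0,0.4,-1.5,0,0,0],[255,0,0.6,-2.2,0,0,0],[255,0,0.8,-3.0,0,0,0],[255,0,1.0,-3.8,0,0,0],[255,0,1.23,-4.64,0,0,0],[255,0,1.43,-5.4,0,0,0],[255,0,1.43,-5.4,0,0,0]]]}}

```text
time: 4.88
ee_pos: [0.5369, -0.2498, 0.243]
eef_rot: [-0.557, 0.82, 0.106, -0.072]
ft_force: [-0.4, -0.3, -2.6]
width: 0.0266
```

```bash
python3 - <<'E'
from h import *
from bench import r
import pickle
st=r.read_state();show(st);print(st['torque'])
a=r.camera('scene');cv2.imwrite('pics/s3.png',a);
b=r.camera('top');cv2.imwrite('pics/t3.png',b)
cv2.imwrite('pics/c3.png',np.hstack([cv2.resize(a[130:300,160:330],(400,400)),cv2.resize(b[150:320,360:530],(400,400))]))
E
```

```text
time 4.875
ee_pos [ 0.5369 -0.2498  0.243 ]
ft_force [-0.3843 -0.2942 -2.5824]
width 0.0266
j [ 0.501  0.462 -0.205  1.27   0.073  1.674 -1.644]
[-0.08860634 -0.43187468 -0.04225998]
```

View pics/c3.png

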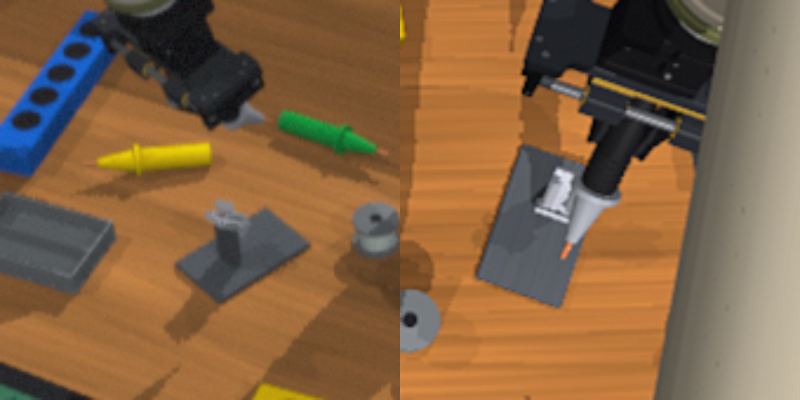

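```bash
python3 - <<'E'
from h import *
from bench import r
T=r.camera_info('top');S=r.camera_info('scene')
out=[]
for n,im,i,(u,v) in(('top',cv2.imread('pics/top0.png'),T,(300,250)),('scene',cv2.imread('pics/scene0.png'),S,(353,243))):
    for th in(120,135,150,165):
        g=im.min(2).astype(int);m=((g>th)).astype(np.uint8)
        w=np.zeros_like(m);w[v-16:v+16,u-18:u+18]=1;m*=w
        c=max(cv2.findContours(m,cv2.RETR_EXTERNAL,cv2.CHAIN_APPROX_NONE)[0],key=cv2.contourArea);e=cv2.fitEllipse(cv2.convexHull(c));print(n,th,np.round(e[0],1),np.round(e[1],1),onz(i,*e[0],.0905))
    for c,col in(([.492,.0275,.0905],(0,0,255)),):
        k=10;big=cv2.resize(im[v-20:v+20,u-20:u+20],None,fx=k,fy=k,interpolation=cv2.INTER_CUBIC)
        for rr in(.0235,.013):
            p=(proj(i,ring(np.array(c),np.array([0,0,1.]),rr))+.5-[u-20,v-20])*k
            cv2.polylines(big,[p.astype(int)],True,col,1)
    out.append(big)
cv2.imwrite('pics/cup.png',np.hstack(out))
E
```

```text
top 120 [298.7 247.7] [22.8 30.4] [0.4966828  0.02864813 0.0905    ]
top 135 [300.2 249.9] [22.9 23. ] [0.49201919 0.02569804 0.0905    ]
top 150 [300.2 249.9] [22.7 23. ] [0.49206136 0.02565183 0.0905    ]
top 165 [300.2 249.9] [22.5 22.8] [0.49214777 0.02567283 0.0905    ]
scene 120 [353.  242.7] [15.3 18.3] [0.49413779 0.02994165 0.0905    ]
scene 135 [353.1 242.3] [13.9 18.2] [0.49263427 0.02956349 0.0905    ]
scene 150 [353.2 242.3] [13.7 17.9] [0.49234855 0.0298016  0.0905    ]
scene 165 [353.3 242.3] [13.3 17.4] [0.49256781 0.02991753 0.0905    ]
```

View pics/cup.png

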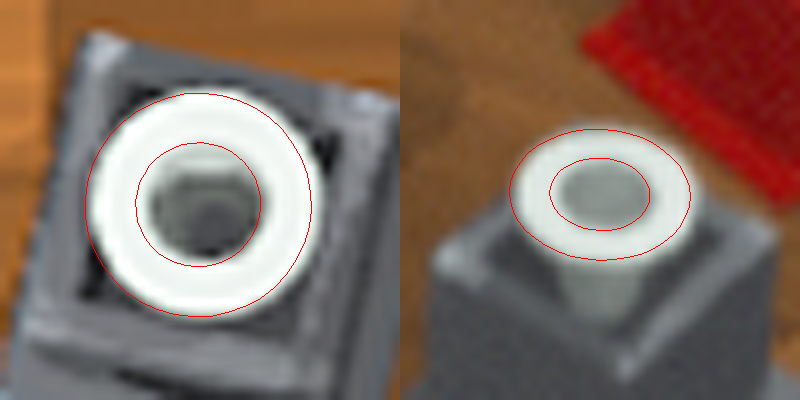

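```bash
python3 - <<'E'
from h import *
from bench import r
st=r.read_state()
def tcp(o,M,zg=.06): return np.array(o)+[0,0,zg]+.019*M[:,2]
M=tool(3,-35)
c=[.4923,.0277]
print(delta(st,tcp([*c,.215],M),M))
Mh=tool(-10,-10);print(delta(st,tcp([.515,-.12,.25],Mh),Mh))
E
```

```text
(array([-9.85,  5.33,  0.63]), array([ 9.82, -0.89, -5.  ]))
(array([-4.54,  3.  , -1.3 ]), array([ 4.96,  0.1 , -2.34]))
```

Call:
{"name": "carry_out", "arguments": {"commands": [[[255,-1.1,0.75,-0.4,1.25,0,-0.6],[255,-2.3,1.5,-0.8,2.5,0,-1.2],[255,-3.4,2.25,-1.1,3.75,0,-1.8],[255,-4.54,3.0,-1.3,4.96,0.1,-2.34],[255,-5.8,3.5,-1.0,6.1,-0.1,-3.0],[255,-7.1,4.1,-0.5,7.3,-0.4,-3.6],[255,-8.4,4.7,0.0,8.5,-0.6,-4.3],[255,-9.4,5.1,0.4,9.4,-0.8,-4.8],[255,-9.85,5.33,0.63,9.82,-0.89,-5.0],[255,-9.85,5.33,0.63,9.82,-0.89,-5.0],[255,-9.85,5.33,0.63,9.82,-0.89,-5.0],[255,-9.85,5.33,0.63,9.82,-0.89,-5.0]]]}}

```text
time: 6.48
ee_pos: [0.5035, 0.0277, 0.2596]
eef_rot: [0.691, -0.657, 0.207, -0.218]
ft_force: [0.7, -0.0, -2.0]
width: 0.027
```

```bash
python3 - <<'E'
from h import *
from bench import r
import pickle
st=r.read_state();show(st);M0=R.from_quat(st['eef_rot']).as_matrix();print(M0, st['torque'])
d={}
for n in('scene','top','wrist'):
    d[n]=r.camera_info(n);im=r.camera(n);cv2.imwrite(f'pics/{n}4.png',im)
pickle.dump((d,st),open('d4.pkl','wb'))
E
```

```text
time 6.475
ee_pos [0.5035 0.0277 0.2596]
ft_force [ 0.653  -0.0274 -1.9651]
width 0.027
j [ 0.347 -0.402 -0.424  2.206 -0.211  0.7   -1.498]
[[ 5.13444965e-02 -8.18376518e-01  5.72384152e-01]
 [-9.98680760e-01 -4.16764570e-02  2.99968596e-02]
 [-6.93781967e-04 -5.73169214e-01 -8.19436740e-01]] [-0.05706189  0.85870262 -0.01731572]
```

View pics/scene4.png

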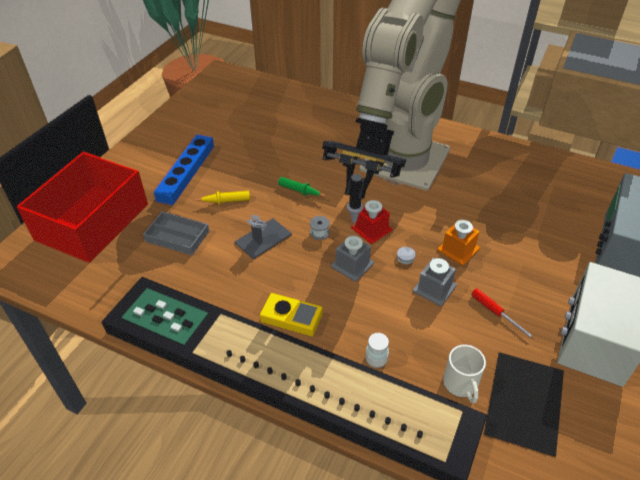

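View pics/wrist4.png

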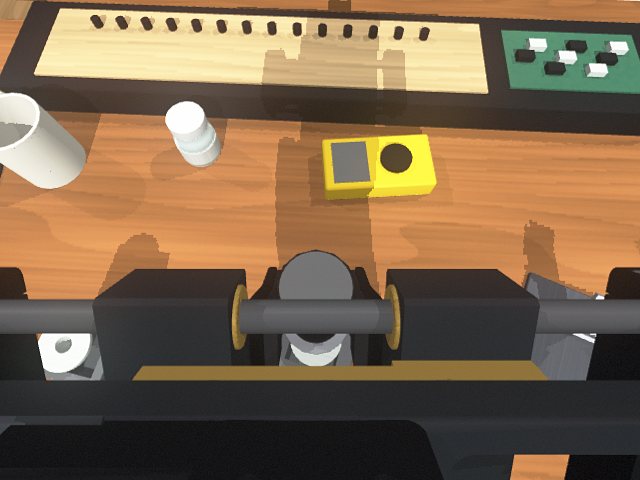

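View pics/top4.png

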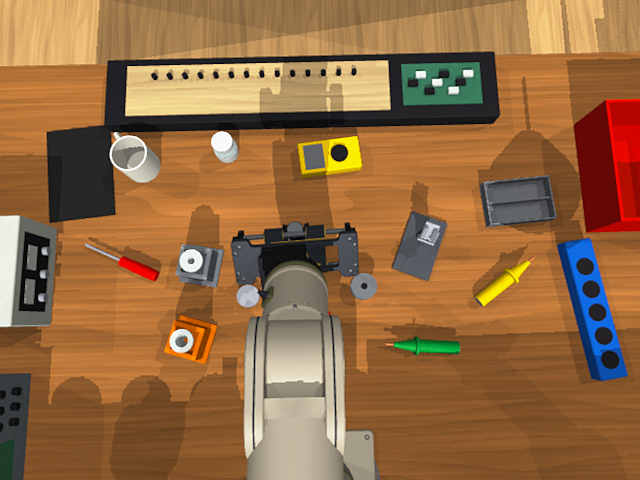

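```bash
cat >> h.py <<'E'
def overlay(im,i,o,a,u,v,h,k):
    big=cv2.resize(im[v-h:v+h,u-h:u+h],None,fx=k,fy=k,interpolation=cv2.INTER_CUBIC)
    for z0,z1,r0,r1,c in((6e-3,.095,.014,.014,(0,255,0)),(0,.006,.02,.02,(0,0,255)),(-.046,0,.005,.014,(255,0,0)),(-.064,-.046,.0025,.0025,(255,255,0))):
        p=(cylmask(i,o,a,z0,z1,r0,r1)+.5-[u-h,v-h])*k
        cv2.polylines(big,[p.astype(int)],True,c,1)
    return big
E
python3 - <<'E'
from h import *
import pickle
d,st=pickle.load(open('d4.pkl','rb'))
M=R.from_quat(st['eef_rot']).as_matrix()
# a in tool frame: angle 35deg from -z
a=np.array([0,0,1.]);g=st['ee_pos']-.019*M[:,2];o=g-.06*a;print(o)
s=overlay(cv2.imread('pics/scene4.png'),d['scene'],o,a,356,200,40,10)[:,200:600]
w=overlay(cv2.imread('pics/wrist4.png'),d['wrist'],o,a,316,310,80,5)[:,200:600]
print(proj(d['scene'],[o-.064*a,o]))
cv2.imwrite('pics/o4.png',cv2.resize(np.hstack([s,w]),(600,600)))
E
```

```text
[0.49262845 0.02711478 0.21520454]
[[353.06727565 225.4697587 ]
 [353.97467513 206.94846104]]
```

View pics/o4.png

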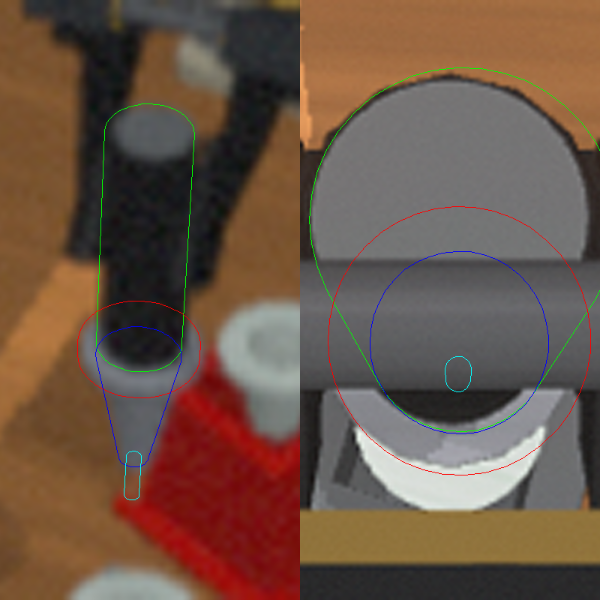

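```bash
python3 - <<'E'
from h import *
import pickle
d,st=pickle.load(open('d4.pkl','rb'))
im=cv2.imread('pics/wrist4.png');W=d['wrist'];k=6;u,v=256,320
big=cv2.resize(im[v:v+60,u:u+120],None,fx=k,fy=k,interpolation=cv2.INTER_CUBIC)
for z,c in((.092,(0,0,255)),(.089,(255,0,0))):
    p=(proj(W,ring(np.array([.4923,.0277,z]),np.array([0,0,1.]),.0235))+.5-[u,v])*k
    cv2.polylines(big,[p.astype(int)],True,c,1)
cv2.imwrite('pics/rim4.png',big)
E
```

```text
(no output)
```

View pics/rim4.png

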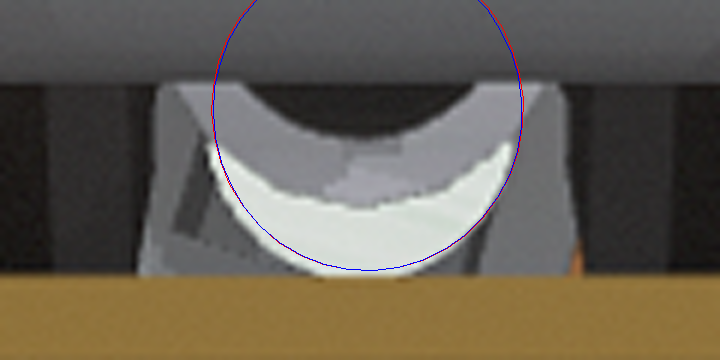

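```bash
python3 - <<'E'
from h import *
from bench import r
st=r.read_state();M=tool(3,-35);p=st['ee_pos']
for dz in(.05,.095):print(delta(st,p+[-.001,0.0003,-dz],M))
E
```

```text
(array([-0.01,  1.18,  1.62]), array([ 0.  ,  0.  , -0.01]))
(array([-0.01,  2.21,  3.09]), array([ 0.  ,  0.  , -0.01]))
```

Call:
{"name": "carry_out", "arguments": {"commands": [[[255,0,0.4,0.5,0,0,0],[255,0,0.8,1.1,0,0,0],[255,0,1.18,1.62,0,0,0],[255,0,1.5,2.1,0,0,0],[255,0,1.75,2.45,0,0,0],[255,0,2.0,2.8,0,0,0],[255,0,2.21,3.09,0,0,0],[255,0,2.21,3.09,0,0,0],[255,0,2.21,3.09,0,0,0]]]}}

```text
time: 7.75
ee_pos: [0.5026, 0.028, 0.1649]
eef_rot: [0.692, -0.657, 0.207, -0.218]
ft_force: [-0.1, 0.5, -0.7]
width: 0.0271
```

```bash
python3 - <<'E'
from h import *
from bench import r
import pickle
st=r.read_state();show(st);M=R.from_quat(st['eef_rot']).as_matrix();print(M[:,2])
d={}
for n in('scene','wrist'):
    d[n]=r.camera_info(n);im=r.camera(n);cv2.imwrite(f'pics/{n}5.png',im)
a=np.array([0,0,1.]);o=st['ee_pos']-.019*M[:,2]-.06*a;print(o)
im=cv2.imread('pics/scene5.png')
s1=overlay(im,d['scene'],o,a,356,225,32,12)
s2=cv2.resize(im[193:257,324:388],None,fx=12,fy=12,interpolation=cv2.INTER_CUBIC)
cv2.imwrite('pics/o5.png',cv2.resize(np.hstack([s1,s2]),(800,400)))
E
```

```text
time 7.75
ee_pos [0.5026 0.028  0.1649]
ft_force [-0.1389  0.4724 -0.734 ]
width 0.0271
j [ 0.362 -0.296 -0.492  2.344 -0.181  0.454 -1.536]
[ 0.57297215  0.03013968 -0.81902046]
[0.49173831 0.02738118 0.12050345]
```

View pics/o5.png

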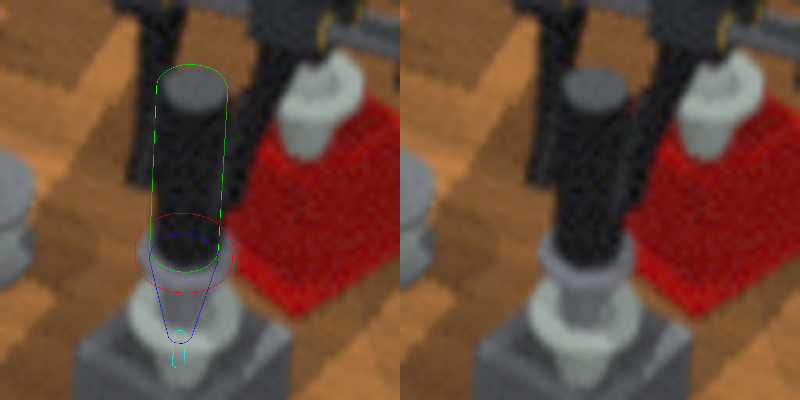

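View pics/wrist5.png

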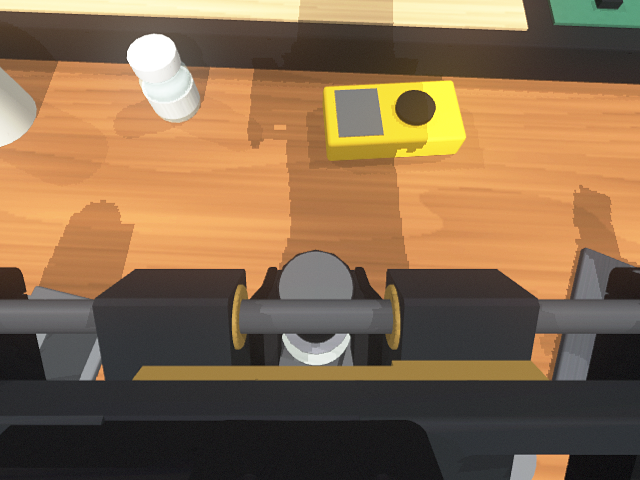

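Call:
{"name": "carry_out", "arguments": {"commands": [[[255,0,0.12,0.16,0,0,0],[255,0,0.23,0.33,0,0,0],[255,0,0.35,0.49,0,0,0],[255,0,0.46,0.655,0,0,0],[255,0,0.46,0.655,0,0,0]]], "grip_force": 60}}

```text
time: 8.48
ee_pos: [0.5022, 0.0279, 0.1442]
eef_rot: [0.692, -0.657, 0.207, -0.218]
ft_force: [-0.9, -1.3, -2.2]
width: 0.0269
```

```bash
python3 - <<'E'
from h import *
from bench import r
st=r.read_state();show(st)
E
```

```text
time 8.475
ee_pos [0.5022 0.0279 0.1442]
ft_force [-0.9111 -1.2538 -2.1842]
width 0.0269
j [ 0.375 -0.261 -0.516  2.368 -0.163  0.397 -1.555]
```

Call:
{"name": "carry_out", "arguments": {"commands": [[[255,0,0.046,0.066,0,0,0],[255,0,0.092,0.13,0,0,0],[255,0,0.138,0.2,0,0,0],[255,0,0.184,0.262,0,0,0],[255,0,0.184,0.262,0,0,0]]]}}

```text
time: 9.1
ee_pos: [0.5023, 0.0279, 0.1365]
eef_rot: [0.692, -0.657, 0.207, -0.218]
ft_force: [-6.2, -0.5, 4.4]
width: 0.0268
```

```bash
python3 - <<'E'
from h import *
from bench import r
st=r.read_state();show(st);print(st['torque'])
E
```

```text
time 9.1
ee_pos [0.5023 0.0279 0.1365]
ft_force [-6.1575 -0.5431  4.3566]
width 0.0268
j [ 0.383 -0.247 -0.528  2.377 -0.153  0.374 -1.565]
[-0.11135494  1.50730915 -0.06738444]
```

Call:
{"name": "carry_out", "arguments": {"commands": [[[255,0,0.05,-0.034,0,0,0],[255,0,0.095,0.03,0,0,0],[255,0,0.14,0.097,0,0,0],[255,0,0.14,0.097,0,0,0]]]}}

```text
time: 9.6
ee_pos: [0.5016, 0.0278, 0.1333]
eef_rot: [0.691, -0.657, 0.207, -0.219]
ft_force: [-2.2, -0.7, 4.8]
width: 0.0267
```

```bash
python3 - <<'E'
from h import *
from bench import r
st=r.read_state();show(st);print(st['torque'])
d={}
for n in('scene',):
    i=r.camera_info(n);im=r.camera(n)
M=R.from_quat(st['eef_rot']).as_matrix()
a=np.array([0,0,1.]);o=st['ee_pos']-.019*M[:,2]-.06*a;print(o)
s1=overlay(im,i,o,a,356,225,32,12)
s2=cv2.resize(im[193:257,324:388],None,fx=12,fy=12,interpolation=cv2.INTER_CUBIC)
cv2.imwrite('pics/o6.png',cv2.resize(np.hstack([s1,s2]),(800,400)))
E
```

```text
time 9.6
ee_pos [0.5016 0.0278 0.1333]
ft_force [-2.1753 -0.7229  4.8347]
width 0.0267
j [ 0.386 -0.244 -0.533  2.383 -0.152  0.362 -1.566]
[-0.0997401   0.82583015 -0.07539692]
[0.49069061 0.02726651 0.08888636]
```

View pics/o6.png

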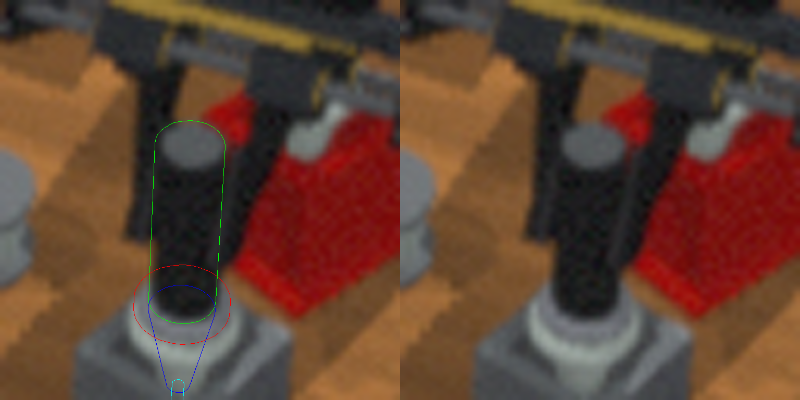

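Call:
{"name": "carry_out", "arguments": {"commands": [[[255,0,0.046,0.066,0,0,0],[255,0,0.092,0.13,0,0,0],[255,0,0.138,0.2,0,0,0],[255,0,0.138,0.2,0,0,0]]]}}

```text
time: 10.15
ee_pos: [0.5041, 0.028, 0.1306]
eef_rot: [0.691, -0.656, 0.21, -0.221]
ft_force: [-21.2, -1.2, 30.8]
width: 0.0272
```

```bash
python3 - <<'E'
from h import *
from bench import r
st=r.read_state();show(st);print(st['torque'])
E
```

```text
time 10.15
ee_pos [0.5041 0.028  0.1306]
ft_force [-21.1698  -1.2486  30.7567]
width 0.0272
j [ 0.394 -0.234 -0.543  2.386 -0.143  0.344 -1.575]
[-0.00264111  1.05197723  0.05881842]
```

```bash
cat > look.py <<'E'
from h import *
from bench import r
import sys
n=sys.argv[1]
st=r.read_state();show(st)
i=r.camera_info('scene');im=r.camera('scene');cv2.imwrite(f'pics/scene{n}.png',im)
W=r.camera_info('wrist');w=r.camera('wrist');cv2.imwrite(f'pics/wrist{n}.png',w)
b=cv2.imread('pics/scene0.png')
f=lambda q:cv2.resize(q[193:273,316:396],None,fx=5,fy=5,interpolation=cv2.INTER_CUBIC)
cv2.imwrite(f'pics/o{n}.png',np.hstack([f(im),cv2.resize(w[240:400,236:396],(400,400))]))
E
python3 look.py 7
```

```text
time 10.15
ee_pos [0.5041 0.028  0.1306]
ft_force [-21.1698  -1.2486  30.7567]
width 0.0272
j [ 0.394 -0.234 -0.543  2.386 -0.143  0.344 -1.575]
```

View pics/o7.png

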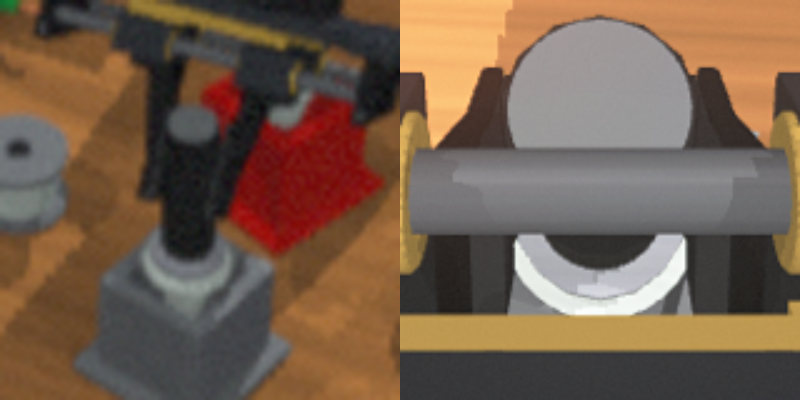

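```bash
cat > rim.py <<'E'
from h import *
import sys
base=cv2.imread('pics/scene0.png').astype(float).min(2)
x=lambda f:cv2.imread(f).astype(float).min(2)
# lower outer edge of rim: last crossing below threshold going down, between v 243..256
for f in sys.argv[1:]:
    g=x(f);out=[]
    for u in(346,347,348,357,358,359,360):
        for th in(140,):
            col=g[:,u];e=None
            for v in range(258,238,-1):
                if col[v]<th<=col[v-1]: e=v-1+(col[v-1]-th)/(col[v-1]-col[v]);break
            out.append(None if e is None else round(e,1))
    print(f,out)
E
python3 rim.py pics/scene0.png pics/scene4.png pics/scene5.png pics/scene7.png
python3 - <<'E'
import cv2,numpy as np
f=lambda n:cv2.resize(cv2.imread(f'pics/scene{n}.png')[228:264,330:376],None,fx=8,fy=8,interpolation=cv2.INTER_NEAREST)
cv2.imwrite('pics/rc7.png',np.vstack([np.hstack([f(0),f(7)])]))
E
```

```text
pics/scene0.png [np.float64(246.5), np.float64(247.3), np.float64(248.0), np.float64(248.9), np.float64(248.4), np.float64(247.8), np.float64(247.3)]
pics/scene4.png [np.float64(245.6), np.float64(246.5), np.float64(247.3), np.float64(248.4), np.float64(247.8), np.float64(247.2), np.float64(246.5)]
pics/scene5.png [np.float64(245.6), np.float64(246.5), np.float64(247.3), np.float64(248.4), None, None, None]
pics/scene7.png [np.float64(247.3), np.float64(248.6), np.float64(249.3), np.float64(250.2), None, None, None]
```

View pics/rc7.png

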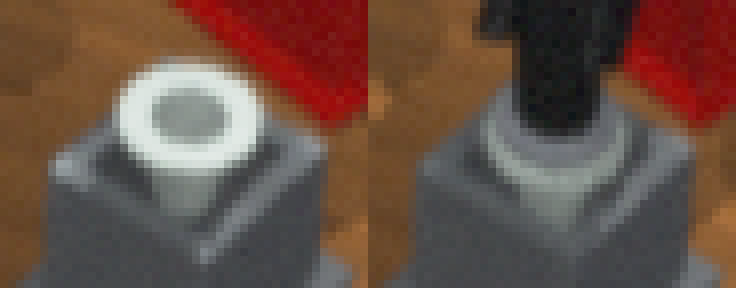

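Call:
{"name": "carry_out", "arguments": {"commands": [[[255,0,0,0,0,0,0],[255,0,0,0,0,0,0]]]}}

```text
time: 10.5
ee_pos: [0.5037, 0.028, 0.1307]
eef_rot: [0.691, -0.656, 0.21, -0.22]
ft_force: [-16.6, -0.7, 13.9]
width: 0.0268
```

```bash
python3 - <<'E'
from h import *
from bench import r
st=r.read_state();show(st);print(st['torque'])
E
```

```text
time 10.5
ee_pos [0.5037 0.028  0.1307]
ft_force [-16.6206  -0.7346  13.901 ]
width 0.0268
j [ 0.394 -0.235 -0.543  2.386 -0.143  0.345 -1.575]
[0.01870475 2.07708997 0.10070811]
```

Call:
{"name": "carry_out", "arguments": {"commands": [[[255,0,0.04,-0.03,0,0,0],[255,0,0.08,-0.056,0,0,0],[255,0,0.08,-0.056,0,0,0]]]}}

```text
time: 10.88
ee_pos: [0.5017, 0.0279, 0.131]
eef_rot: [0.691, -0.656, 0.21, -0.221]
ft_force: [2.8, -0.4, -2.2]
width: 0.0267
```

```bash
python3 look.py 8; python3 rim.py pics/scene8.png
```

```text
time 10.875
ee_pos [0.5017 0.0279 0.131 ]
ft_force [ 2.8182 -0.3738 -2.2185]
width 0.0267
j [ 0.391 -0.242 -0.541  2.391 -0.151  0.346 -1.569]
pics/scene8.png [np.float64(247.4), np.float64(248.6), np.float64(249.3), np.float64(250.3), None, None, None]
```

View pics/o8.png

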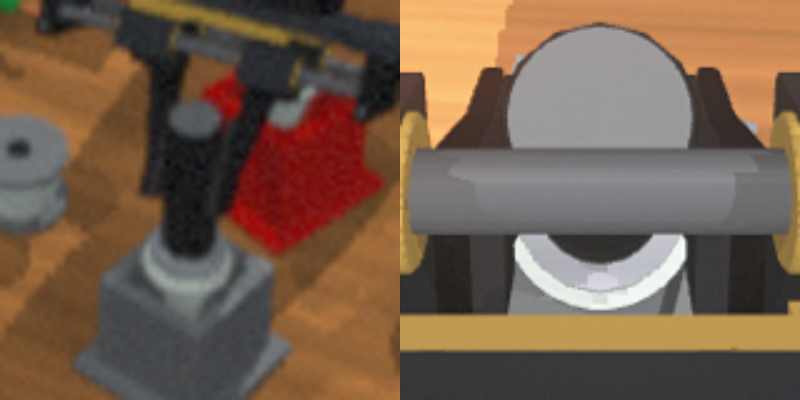

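Call:
{"name": "carry_out", "arguments": {"commands": [[[180,0,0,0,0,0,0],[100,0,0,0,0,0,0],[0,0,0,0,0,0,0],[0,0,0,0,0,0,0],[0,0,0,0,0,0,0],[0,0,0,0,0,0,0]]]}}

```text
time: 11.72
ee_pos: [0.5017, 0.0279, 0.131]
eef_rot: [0.691, -0.656, 0.21, -0.221]
ft_force: [-0.2, 0.2, -0.1]
width: 0.069
```

Call:
{"name": "carry_out", "arguments": {"commands": [[[0,0,0,-0.6,0,0,0],[0,0,0,-1.4,0,0,0],[0,0,0,-2.4,0,0,0],[0,0,0,-3.6,0,0,0],[0,0,0,-4.8,0,0,0],[0,0,0,-4.8,0,0,0]]]}}

```text
time: 12.48
ee_pos: [0.453, 0.0381, 0.2181]
eef_rot: [0.699, -0.649, 0.203, -0.221]
ft_force: [-0.4, 1.0, 0.7]
width: 0.0869
```

```bash
python3 look.py 9; python3 rim.py pics/scene9.png
python3 - <<'E'
from h import *
from bench import r
st=r.read_state();M=tool(3,0)
p=[.4915,.028,.30];print(delta(st,p,M))
E
```

```text
time 12.475
ee_pos [0.453  0.0381 0.2181]
ft_force [-0.3686  1.0241  0.6593]
width 0.0869
j [ 0.095 -0.5   -0.268  2.366 -0.114  0.653 -1.609]
pics/scene9.png [np.float64(247.4), np.float64(248.7), np.float64(249.2), np.float64(250.3), np.float64(249.9), np.float64(249.4), np.float64(249.2)]
(array([ 0.14, -3.15, -1.86]), array([-6.97, -0.01,  0.03]))
```

View pics/o9.png

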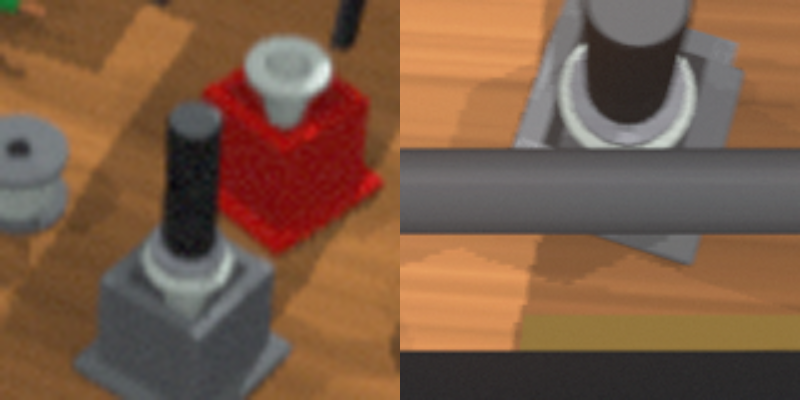

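View pics/wrist9.png

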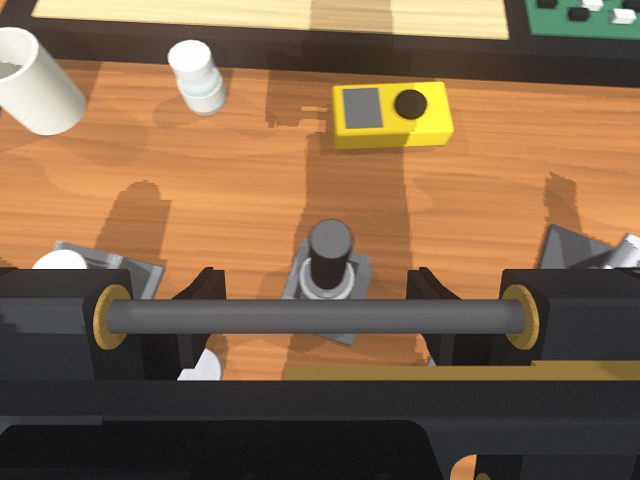

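Call:
{"name": "carry_out", "arguments": {"commands": [[[0,0.03,-0.8,-0.47,-1.7,0,0],[0,0.07,-1.6,-0.93,-3.5,0,0],[0,0.1,-2.4,-1.4,-5.2,0,0],[0,0.14,-3.15,-1.86,-6.97,0,0],[0,0.14,-3.15,-1.86,-6.97,0,0],[0,0.14,-3.15,-1.86,-6.97,0,0],[0,0.14,-3.15,-1.86,-6.97,0,0]]]}}

```text
time: 13.45
ee_pos: [0.4905, 0.0272, 0.2999]
eef_rot: [0.726, -0.688, 0.001, 0.0]
ft_force: [-0.5, 0.1, 0.7]
width: 0.087
```

```bash
python3 look.py 10
python3 - <<'E'
from h import *
from bench import r
st=r.read_state();M0=R.from_quat(st['eef_rot']).as_matrix();print(M0[:,2],M0[:,0]);W=r.camera_info('wrist')
for c,z in(([.4915,.028],.182),([.4915,.028],.087)):print(proj(W,[[*c,z]]))
E
```

```text
time 13.45
ee_pos [0.4905 0.0272 0.2999]
ft_force [-0.5096  0.121   0.7289]
width 0.087
j [ 0.161  0.019 -0.314  1.664  0.009  1.458 -1.672]
[ 0.00172835 -0.00240521 -0.99999561] [ 0.05402562 -0.99853643  0.00249508]
[[316.34093973 226.53732671]]
[[316.0708096  205.23994483]]
```

View pics/wrist10.png

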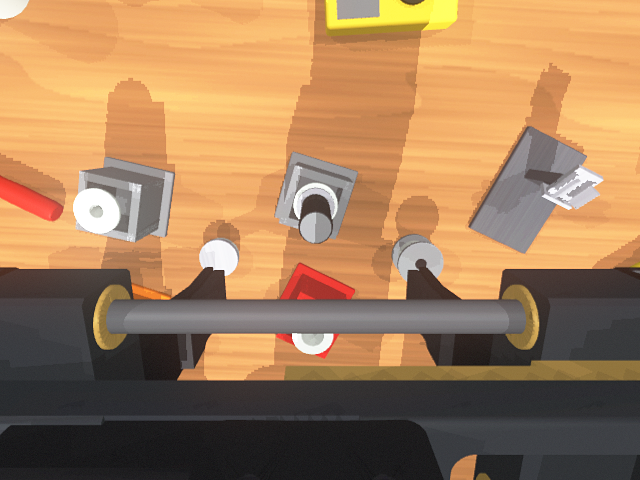

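Call:
{"name": "carry_out", "arguments": {"commands": [[[0,-0.03,-0.04,1.0,0,0,0],[0,-0.03,-0.04,2.2,0,0,0],[0,-0.03,-0.04,3.4,0,0,0],[0,-0.03,-0.04,4.6,0,0,0],[0,-0.03,-0.04,5.6,0,0,0],[0,-0.03,-0.04,6.2,0,0,0],[0,-0.03,-0.04,6.55,0,0,0],[0,-0.03,-0.04,6.55,0,0,0],[0,-0.03,-0.04,6.55,0,0,0]]]}}

```text
time: 14.68
ee_pos: [0.4924, 0.028, 0.1374]
eef_rot: [0.726, -0.688, 0.002, -0.0]
ft_force: [0.0, -1.3, 0.5]
width: 0.087
```

Call:
{"name": "carry_out", "arguments": {"commands": [[[255,0,0,0,0,0,0],[255,0,0,0,0,0,0],[255,0,0,0,0,0,0],[255,0,0,0,0,0,0],[255,0,0,0,0,0,0],[255,0,0,0,0,0,0],[255,0,0,0,0,0,0],[255,0,0,0,0,0,0]]], "grip_force": 60}}

```text
time: 15.68
ee_pos: [0.4924, 0.0277, 0.1374]
eef_rot: [0.726, -0.688, 0.002, -0.0]
ft_force: [-0.1, -2.2, 0.3]
width: 0.0268
```

```bash
python3 look.py 11;python3 rim.py pics/scene11.png
```

```text
time 15.675
ee_pos [0.4924 0.0277 0.1374]
ft_force [-0.0699 -2.1876  0.2904]
width 0.0268
j [ 0.152  0.129 -0.322  1.898  0.049  1.119 -1.706]
pics/scene11.png [np.float64(247.5), np.float64(248.6), np.float64(249.3), np.float64(250.3), np.float64(249.5), np.float64(249.6), np.float64(249.2)]
```

View pics/o11.png

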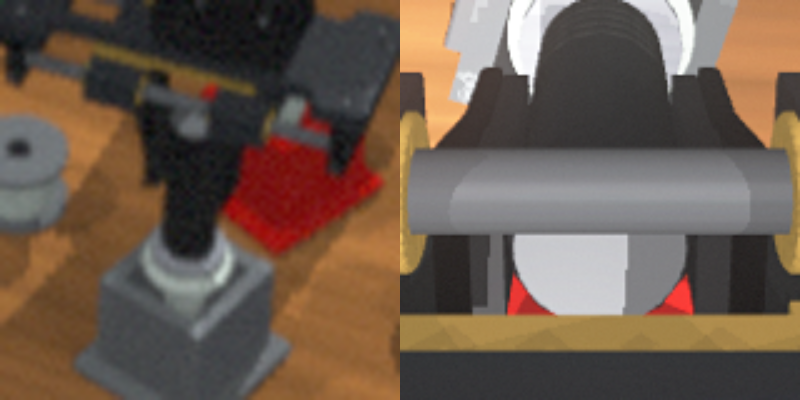

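Gripped, with almost no side load. Now I'll push straight down.

Call:
{"name": "carry_out", "arguments": {"commands": [[[255,0,0,0.06,0,0,0],[255,0,0,0.12,0,0,0],[255,0,0,0.16,0,0,0],[255,0,0,0.16,0,0,0]]]}}

```text
time: 16.27
ee_pos: [0.4933, 0.0278, 0.1368]
eef_rot: [0.726, -0.688, 0.003, -0.001]
ft_force: [-11.3, -2.1, 33.6]
width: 0.0271
```

```bash
python3 look.py 12;python3 rim.py pics/scene12.png; python3 - <<'E'
from h import *
from bench import r
T=r.camera_info('top');S=r.camera_info('scene')
def ell(im,u,v,th):
    m=(im.min(2)>th).astype(np.uint8);w=np.zeros_like(m);w[v-16:v+16,u-18:u+18]=1;m*=w
    c=max(cv2.findContours(m,cv2.RETR_EXTERNAL,cv2.CHAIN_APPROX_NONE)[0],key=cv2.contourArea);return cv2.fitEllipse(cv2.convexHull(c))
t=cv2.imread('pics/top0.png');s=cv2.imread('pics/scene0.png')
for n,a,b in(('wide',(300,250),(353,243)),('slim',(191,261),(440,266))):
    ea,eb=ell(t,*a,150),ell(s,*b,150);X,res=tri([ray(T,*ea[0]),ray(S,*eb[0])]);print(n,ea,eb,X,res[0])
E
```

```text
time 16.275
ee_pos [0.4933 0.0278 0.1368]
ft_force [-11.3377  -2.111   33.6119]
width 0.0271
j [ 0.151  0.13  -0.323  1.899  0.05   1.115 -1.708]
pics/scene12.png [np.float64(247.3), np.float64(248.6), np.float64(249.2), np.float64(250.3), np.float64(249.3), np.float64(249.6), np.float64(249.2)]
wide ((300.216796875, 249.90330505371094), (22.67816734313965, 23.031091690063477), 66.1941146850586) ((353.2469787597656, 242.27944946289062), (13.707292556762695, 17.891788482666016), 95.14915466308594) [0.49162477 0.02748619 0.08897427] 0.001895071369269773
slim ((190.57293701171875, 260.28466796875), (22.672197341918945, 23.575292587280273), 59.609710693359375) ((438.7755432128906, 265.3044128417969), (14.310879707336426, 19.422836303710938), 106.68199157714844) [0.47525501 0.25431452 0.09114635] 0.0015718707901169575
```

Call:
{"name": "carry_out", "arguments": {"commands": [[[255,0,0.05,0.05,0,0,0],[255,0,0.06,0.1,0,0,0],[255,0,0.06,0.15,0,0,0],[255,0,0.06,0.15,0,0,0],[255,0,0.06,0.15,0,0,0]]]}}

```text
time: 17.0
ee_pos: [0.4931, 0.0278, 0.1367]
eef_rot: [0.726, -0.688, 0.005, -0.002]
ft_force: [-10.9, -2.5, 34.2]
width: 0.0272
```

```bash
python3 look.py 13;python3 rim.py pics/scene13.png
```

```text
time 17.0
ee_pos [0.4931 0.0278 0.1367]
ft_force [-10.9258  -2.4569  34.1733]
width 0.0272
j [ 0.151  0.127 -0.323  1.902  0.05   1.111 -1.709]
pics/scene13.png [np.float64(247.8), np.float64(248.7), np.float64(249.3), np.float64(250.2), np.float64(249.4), np.float64(249.6), np.float64(249.2)]
```

At 34 N, against a sliding force of 10 N, nothing moves and the rim hasn't shifted, so the cup is on its stop. I'll unload, release and back off.

Call:
{"name": "carry_out", "arguments": {"commands": [[[255,0,0,0,0,0,0],[255,0,0.03,0,0,0,0],[255,0,0.03,0,0,0,0]]]}}

```text
time: 17.48
ee_pos: [0.4925, 0.0277, 0.1371]
eef_rot: [0.726, -0.688, 0.005, -0.002]
ft_force: [-3.2, -2.0, 7.6]
width: 0.0272
```

Call:
{"name": "carry_out", "arguments": {"commands": [[[180,0,0,0,0,0,0],[100,0,0,0,0,0,0],[0,0,0,0,0,0,0],[0,0,0,0,0,0,0],[0,0,0,0,0,0,0],[0,0,0,0,0,0,0],[0,0,0,0,0,0,0]]]}}

```text
time: 18.35
ee_pos: [0.4925, 0.0277, 0.1371]
eef_rot: [0.726, -0.688, 0.005, -0.002]
ft_force: [0.1, 0.0, 0.7]
width: 0.0791
```

Call:
{"name": "carry_out", "arguments": {"commands": [[[0,0,0,-0.6,0,0,0],[0,0,0,-1.6,0,0,0],[0,0,0,-2.8,0,0,0],[0,0,0,-4.2,0,0,0],[0,0,0,-5.6,0,0,0],[0,0,0,-6.8,0,0,0],[0,0,0,-6.8,0,0,0]]]}}

```text
time: 19.23
ee_pos: [0.4918, 0.0286, 0.3105]
eef_rot: [0.726, -0.688, 0.006, -0.004]
ft_force: [0.8, 0.6, -0.3]
width: 0.0871
```

```bash
python3 look.py 14;python3 rim.py pics/scene14.png
python3 - <<'E'
from h import *
from bench import r
i=r.camera_info('scene');W=r.camera_info('wrist');a=np.array([0,0,1.]);o=np.array([.4917,.0283,.087])
s=cv2.resize(overlay(cv2.imread('pics/scene14.png'),i,o+[0,.002,0],a,356,230,36,10),(400,400))
w=cv2.resize(overlay(cv2.imread('pics/wrist14.png'),W,o,a,316,220,50,8),(400,400))
cv2.imwrite('pics/o14.png',np.hstack([s,w]))
E
```

```text
time 19.225
ee_pos [0.4918 0.0286 0.3105]
ft_force [ 0.7975  0.6132 -0.3253]
width 0.0871
j [ 0.16   0.01  -0.315  1.652  0.009  1.466 -1.673]
pics/scene14.png [np.float64(247.5), np.float64(248.7), np.float64(249.3), np.float64(250.4), np.float64(250.2), np.float64(249.7), np.float64(249.2)]
```

View pics/o14.png

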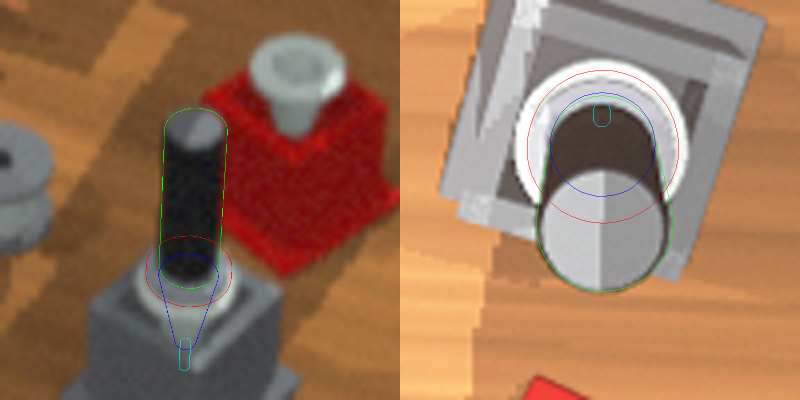

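View pics/scene14.png

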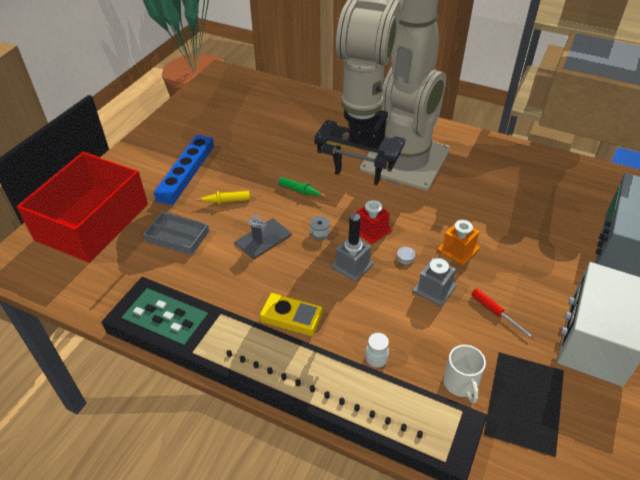

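```bash
python3 - <<'E'
from h import *
from bench import r
i=r.camera_info('scene');print(proj(i,[[.4917,.0283,.09],[.4917,.0283,.08]]))
print(r.close_job())
E
```

```text
[[352.80944644 242.07009047]
 [352.67763688 244.70863508]]
the job is handed in; nothing more can be done
None
```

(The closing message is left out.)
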